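# Picnic washing-up: tools into the case, beakers onto the draining pegs

### The arm

A 7-joint arm with a two-finger parallel gripper is mounted at the origin on a cart in front of the work surface, level with it; the furniture and walls round the work are solid. World frame = base frame: x ahead of the robot, y to its left, z up, the work surface at z = 0. Lengths are in m, angles in rad, forces in N, time in s.
With the tool pointing down it reaches from about 0.4 to 0.9 m from the base axis. Payload 5.5 kg.
Tool frame: the origin (TCP) lies midway between the tips of the shut fingers; the grasp point (between the pads) lies 19 mm behind it (manip.grip_depth is the distance from the TCP to the grasp point, in m); z points along the fingers, y is the line along which they close (so a half turn about z gives the same grasp; the last joint's range is limited). The gripper opens to 92 mm and grips with 3 to 60 N. Pads are 19 mm wide; open, the fingers measure 130 mm over their backs; the gripper's body (75 mm by 190 mm) begins 47 mm behind the grasp point.
Start: joints at [-0.93, 0.501, -0.427, 1.55, 0.221, 1.138, -0.21], TCP at [0.24, 0.604, 0.227] pointing down, gripper open.
Joint ranges: [-2.88, 2.88], [-0.31, 2.03], [-1.54, 1.56], [0.2, 2.42], [-1.41, 4.55], [0.19, 2.02], [-2.57, 2.57]. Speed limits (rad/s): [2.57, 2.57, 3.14, 3.14, 3.14, 3.14, 3.14].

### API

Orientations are given as a unit quaternion [x, y, z, w].
In Python, from bench import manip, effector, viewer gives the robot as it stands. Calls block until the motion is done:
- manip.move_pose(position, orientation): joint-space move of the TCP to a pose.
- manip.servo_line(position, ori=None, vel=0.15): straight line of the TCP; ori=None keeps the orientation; vel is the mean speed in m/s.
- manip.movej(angles): joint-space move.
- effector.open_jaws() and effector.close(f_grip=None): open the fingers fully, or close them until they stop; f_grip is the grip in N (None keeps the last).
- manip.sleep(seconds).
- manip.solve_ik(position, orientation): joint angles nearest the present ones, or None.
- viewer.get_image(name): name is "scene" or "top" or "wrist"; returns the picture (480x640x3 uint8, red, green, blue); there is no depth.
- viewer.get_calibration(name): a dict with "vfov" (degrees; the focal length in pixels is half the picture's height over the tangent of half this angle, whatever the lens; pixels are square), "cx", "cy" (the principal point, pixels), "eye" and "attitude" of the camera in the world. Camera axes: x right, y down, z forward; pixel columns grow to the right and rows downward; lengths in m; the calibration is good to about 2 mm. The wrist camera is an equidistant fisheye: a pixel r from the principal point sees the ray r / f radians off the axis. A picture is of the moment at which its call begins: read the wrist's pose just before it. get_calibration takes no time and is no camera call; for the wrist camera it gives the pose at the moment of the call.
A pose or a line that the arm cannot do raises manip.PlanningError and nothing moves.
- manip.hand_in(): hands the job in; it is judged then, once.
Readings, each from a call of its own:
- manip.current_clock(): time.
- manip.current_q(): joint angles.
- manip.current_joint_velocities(): joint speeds.
- manip.current_tau(): joint torques, N m.
- manip.current_tool_pos(): TCP position.
- manip.current_tcp_rot(): TCP orientation.
- manip.current_force(): force on the tool from outside, world axes, zero at the start.
- manip.current_wrist_torque(): the same for the moment, N m.
- manip.current_finger_gap(): finger opening in m.
- manip.current_gripper_force(): force on a finger pad.
Only numpy, scipy, OpenCV 4.12 (cv2) and the standard library are available. Lean on these libraries where they do the work, as an engineer would, in place of code of your own. Each camera call takes 0.05 s, during which the arm holds its last target. There are 200 camera calls.

### The job

Put the picnic things away after washing up: clear the steel beakers off the open case and hang each mouth-down on a draining peg of its own, pushed right on so that its closed end rests on the peg's tip, and press each tool that lies on the worktop fully home, level, into the cutout of its own shape in the case. There may be fewer tools or beakers than places; leave the jars and the other things on the worktop as they are.

Things in the scene. Friction and masses are not known exactly. Their poses are not given: they have to be found in the camera images.
- gauge_mid (a point): Dial thermometer, steel, like a lollipop: handle 24 mm wide, x -50 to +16 mm, then a round head 56 mm across with white dial, centred at x = +44 mm; 120 g. 28 mm thick, lies flat on a 2.5 mm cloth. Point: on its centre line at the grip, half-way up (14 mm); x along it to the head, y across, z up. 
- press_mid (a point): Garlic press, aluminium: two parallel bars, 28 mm wide over both, x -60 to +20 mm, then a square head 40 mm wide, x +20 to +64 mm; 120 g. 28 mm thick, lies flat on a 2.5 mm cloth. Point: on its centre line at the grip, half-way up (14 mm); x along it to the head, y across, z up. 
- corkscrew_mid (a point): T-shaped corkscrew: steel shank 26 mm wide, x -58 to +30 mm, then a wooden cross bar 76 mm wide (y), x +30 to +54 mm; 120 g. 28 mm thick, lies flat on a 2.5 mm cloth. Point: on its centre line at the grip, half-way up (14 mm); x along it to the head, y across, z up. 
- case: Low open black case, 182 x 246 mm (x, y), fixed; rigid grey insert with three cutouts side by side along y, heads to +x (away from the robot). Insert top 24 mm above the worktop, cutouts 14 mm deep: a tool at home stands 14 mm proud and can still be held there. Walls flare: 1.2 mm free all round at the floor, 4.7 mm at the mouth. Origin: centre of underside.
- gauge_slot (a point): Cutout with a round head, for the dial thermometer, at the case's +y end. Point and axes: where gauge_mid lies when fully home (z up). In every cutout two sprung rubber lips, 26 mm long, squeeze the handle at the grip point: a tool does not sink by its weight, but must be pressed down there with about 6 to 12 N; then it stays.
- press_slot (a point): Cutout with a small square head, for the garlic press, 61 mm from the thermometer's towards -y. Point and axes: where press_mid lies when fully home (z up).
- corkscrew_slot (a point): T-shaped cutout for the corkscrew, 71 mm from the press's, at the case's -y end. Point and axes: where corkscrew_mid lies when fully home (z up).
- rack: Draining rack, fixed: wooden board 130 x 250 mm (x, y), 14 mm high, with three round pegs 80 mm apart along y, 26 mm in diameter, round-ended, 120 mm long. They lean 25 degrees from upright to -x (towards the robot): direction foot to tip (-0.423, 0, 0.906) in the rack's axes (z up). A beaker is slid on along the peg. Origin: centre of underside.
- beaker0_mid (a point): Steel beaker (three alike), 95 mm high, upside down on the case's insert at the start, closed end up: 62 mm across at the mouth, 56 mm at the closed end, wall and bottom 3 mm, 120 g. Point: on its axis half-way up; z from the mouth to the closed end, so up.
- beaker0_in (a point): Centre of the inside of that beaker's closed end, 44.5 mm along z from beaker0_mid, same axes; rests on the peg's tip when it hangs.
- beaker1_mid (a point): Steel beaker (three alike), 95 mm high, upside down on the case's insert at the start, closed end up: 62 mm across at the mouth, 56 mm at the closed end, wall and bottom 3 mm, 120 g. Point: on its axis half-way up; z from the mouth to the closed end, so up.
- beaker1_in (a point): Centre of the inside of that beaker's closed end, 44.5 mm along z from beaker1_mid, same axes; rests on the peg's tip when it hangs.
- beaker2_mid (a point): Steel beaker (three alike), 95 mm high, upside down on the case's insert at the start, closed end up: 62 mm across at the mouth, 56 mm at the closed end, wall and bottom 3 mm, 120 g. Point: on its axis half-way up; z from the mouth to the closed end, so up.
- beaker2_in (a point): Centre of the inside of that beaker's closed end, 44.5 mm along z from beaker2_mid, same axes; rests on the peg's tip when it hangs.
- peg0_tip (a point): Tip of a draining peg, 117 mm above the worktop, axes as the rack's. A beaker whose closed end rests on it has its mouth clear of the board. Any beaker may go on any peg.
- peg1_tip (a point): Tip of a draining peg, 117 mm above the worktop, axes as the rack's. A beaker whose closed end rests on it has its mouth clear of the board. Any beaker may go on any peg.
- peg2_tip (a point): Tip of a draining peg, 117 mm above the worktop, axes as the rack's. A beaker whose closed end rests on it has its mouth clear of the board. Any beaker may go on any peg.
- soap_dish: Bystander, not to be disturbed: yellow soap dish. Origin at the centre of its underside.
- pepper_jar: Bystander, not to be disturbed: small spice jar with a red cap, 105 mm high, 41 mm across, standing beside the tools. Origin at the centre of its underside.
- spice_jar: Bystander, not to be disturbed: spice jar with a white cap, 98 mm high. Origin at the centre of its underside.
- honey_jar: Bystander, not to be disturbed: glass jar with a white lid, 103 mm high. Origin at the centre of its underside.

How it is judged:
At the end, for the whole second after the job is handed in: Every tool present lies in its own cutout, within 5 mm of its place sideways, no more than 3 mm above its home height, tilted less than 0.06 rad, and stays so; every beaker present hangs on a peg, the inside of its closed end within 22 mm of the peg's tip, and stays there (horizontal distance between gauge_mid and gauge_slot below 0.005 m and z of gauge_mid in the frame of gauge_slot below 0.003 m and angle between each of gauge_mid, press_mid, corkscrew_mid's own z axis and vertical below 0.06 rad and horizontal distance between press_mid and press_slot below 0.005 m and z of press_mid in the frame of press_slot below 0.003 m and horizontal distance between corkscrew_mid and corkscrew_slot below 0.005 m and z of corkscrew_mid in the frame of corkscrew_slot below 0.003 m and (distance between beaker0_in and peg0_tip below 0.022 m or distance between beaker0_in and peg1_tip below 0.022 m or distance between beaker0_in and peg2_tip below 0.022 m) and (distance between beaker1_in and peg0_tip below 0.022 m or distance between beaker1_in and peg1_tip below 0.022 m or distance between beaker1_in and peg2_tip below 0.022 m) and (distance between beaker2_in and peg0_tip below 0.022 m or distance between beaker2_in and peg1_tip below 0.022 m or distance between beaker2_in and peg2_tip below 0.022 m)); the robot touches nothing.
It fails at once if a bystander was moved by more than 3 cm (distance of any of soap_dish, pepper_jar, spice_jar, honey_jar from where it was at the start of the episode above 0.03 m).
Of gauge, press, corkscrew only 2 to 3 are there at a start; the rules pass over those that are not, and their reading is None.
Of beaker0, beaker1, beaker2 only 2 to 3 are there at a start; the rules pass over those that are not, and their reading is None.
At some moment in a run one of gauge, press, corkscrew may be knocked a few centimetres aside while the robot is not near it.
It also fails if it takes over 210 s, if anything falls off the work surface, if the arm or the gripper's body presses on something with over 40 N, if the wrist force passes 120 N, or if a joint passes its speed limit or range.

## Working session

There is one attempt and no reset: what is moved stays moved. The work goes in short steps, each a Python script; the robot and the scene stay as the last script left them, time stands still between calls to the robot, and variables do not carry over. Pictures are saved under pics/ and viewed, at most 14 in all, crops included, and the job is handed in when it is done.

```bash
mkdir -p pics; ls; python3 - <<'E'
from bench import manip, effector, viewer
import cv2
for n in ("scene","top","wrist"):
    im=viewer.get_image(n); cv2.imwrite(f"pics/{n}0.png",im[:,:,::-1]); print(n,viewer.get_calibration(n))
print(manip.current_tool_pos(),manip.current_tcp_rot(),manip.current_clock(),manip.grip_depth)
E
```

```text
pics
scene {'vfov': 45.510423967223055, 'cx': 314.97762339271594, 'cy': 240.45493449818684, 'eye': array([-0.61636619,  0.78718907,  1.20817801]), 'attitude': array([-0.44758583,  0.78618478, -0.36792121,  0.21497534])}
top {'vfov': 47.3672784924305, 'cx': 313.48328105708543, 'cy': 234.4753515866711, 'eye': array([-0.30735491, -0.02750747,  1.29476135]), 'attitude': array([ 0.73231807, -0.60861244,  0.19283455, -0.2368881 ])}
wrist {'vfov': 65.70646984690485, 'cx': 320.17504610592476, 'cy': 235.94196887691237, 'eye': array([0.17157293, 0.6303557 , 0.38374918]), 'attitude': array([0.81936674, 0.55683885, 0.07617361, 0.11298773])}
[0.23959646 0.60365902 0.22591907] [ 1.87743031e-01  9.82217899e-01 -7.23850010e-04 -1.69057636e-04] 0.15 0.0188
```

View pics/scene0.png

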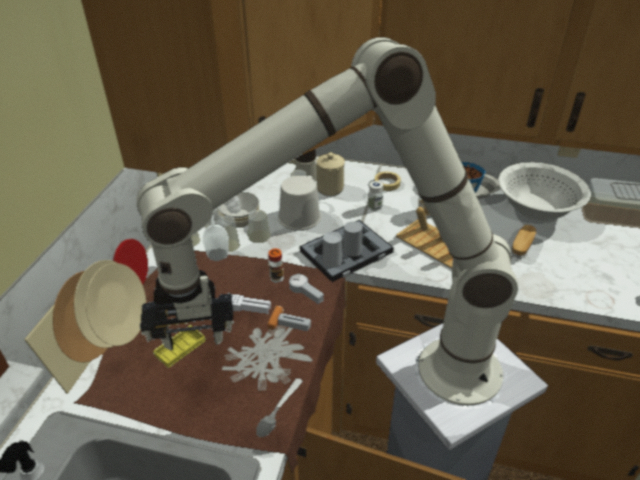

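View pics/top0.png

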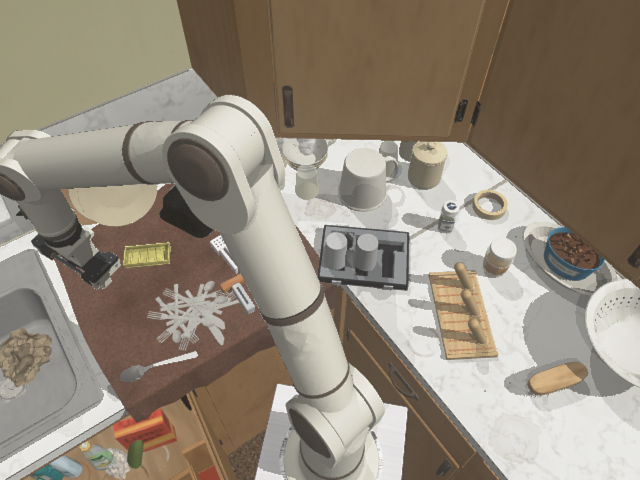

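The scene shows three tools on the cloth: press at about (250,303), thermometer at (305,287) and corkscrew at (288,318). There are two beakers on the case, at (336,250) and (367,253) in top, and the rack is at (465,315) in top. I'll enlarge these areas.

```bash
python3 - <<'E'
import cv2, numpy as np
t=cv2.imread("pics/top0.png"); s=cv2.imread("pics/scene0.png")
a=cv2.resize(t[215:365,310:510],(800,600),interpolation=cv2.INTER_CUBIC)
cv2.imwrite("pics/c1.png",a)
b=cv2.resize(s[210:360,220:420],(800,600),interpolation=cv2.INTER_CUBIC)
cv2.imwrite("pics/c2.png",b)
E
cat > h.py <<'E'
from bench import manip, effector, viewer
import numpy as np, cv2
from scipy.spatial.transform import Rotation as R
def rays(cal,px,fish=False):
    px=np.atleast_2d(np.array(px,float)); f=240/np.tan(np.radians(cal["vfov"]/2))
    d=(px-[cal["cx"],cal["cy"]])/f
    if fish:
        r=np.linalg.norm(d,axis=1)+1e-12
        v=np.c_[d/r[:,None]*np.sin(r)[:,None],np.cos(r)]
    else: v=np.c_[d,np.ones(len(d))]
    return R.from_quat(cal["attitude"]).apply(v)
def onplane(cal,px,z,fish=False):
    v=rays(cal,px,fish); e=np.array(cal["eye"]); return e+v*((z-e[2])/v[:,2])[:,None]
def project(cal,P,fish=False):
    P=np.atleast_2d(P); f=240/np.tan(np.radians(cal["vfov"]/2))
    c=R.from_quat(cal["attitude"]).inv().apply(P-cal["eye"])
    if fish:
        n=np.linalg.norm(c[:,:2],axis=1)+1e-12; th=np.arctan2(n,c[:,2]); d=c[:,:2]/n[:,None]*th[:,None]
    else: d=c[:,:2]/c[:,2:]
    return d*f+[cal["cx"],cal["cy"]]
def quat(yaw): # tool down, tool y (closing) at angle yaw from world y ; tool x along (cos,sin)yaw
    x=np.array([np.cos(yaw),np.sin(yaw),0]); z=np.array([0,0,-1.]); y=np.cross(z,x)
    return R.from_matrix(np.c_[x,y,z]).as_quat()
def snap(n,name):
    cal=viewer.get_calibration(n); im=viewer.get_image(n); cv2.imwrite("pics/"+name,im[:,:,::-1]); return cal,im
E
```

```text
(no output)
```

View pics/c1.png

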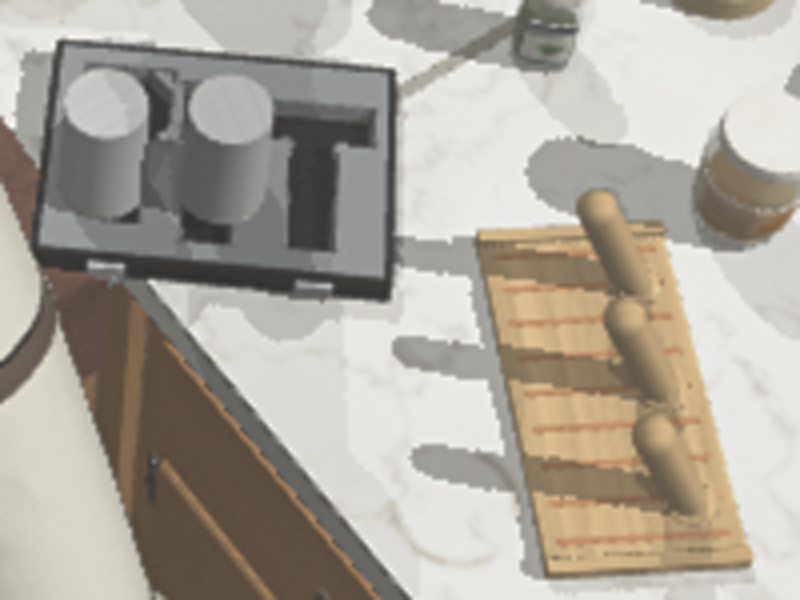

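View pics/c2.png

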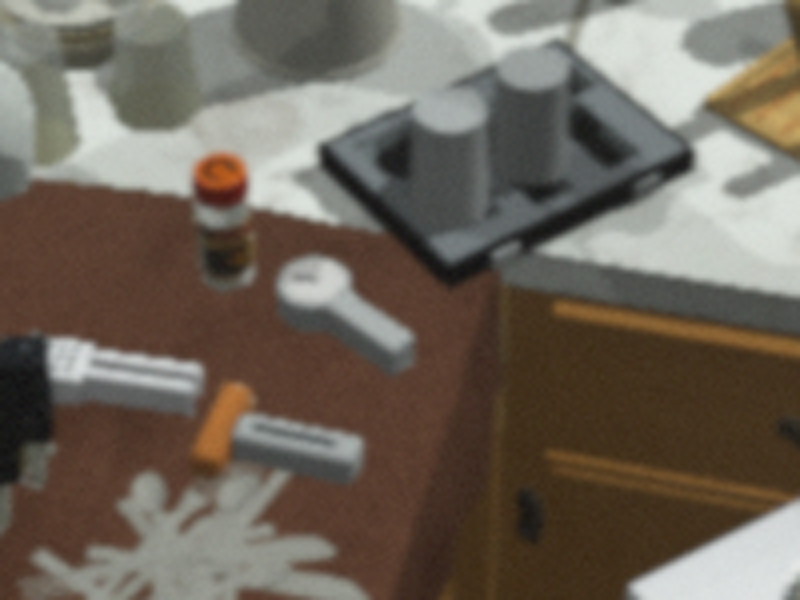

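Two beakers stand over the gauge and press slots, and the T-cutout is free. All three tools are visible. I'll compute estimates from these pixels.

```bash
python3 - <<'E'
from h import *
np.set_printoptions(precision=4,suppress=True)
t=viewer.get_calibration("top"); s=viewer.get_calibration("scene")
T=lambda p:np.array(p)/4+[310-.375,215-.375]
S=lambda p:np.array(p)/4+[220-.375,210-.375]
print("case",onplane(t,T([(60,42),(395,70),(390,268),(40,248)]),.026)[:,:2])
print("T cut",onplane(t,T([(276,104),(376,110),(335,248),(290,246)]),.024)[:,:2])
print("board",onplane(t,T([(477,232),(663,226),(750,563),(547,572)]),.014)[:,:2])
print("tips",onplane(t,T([(598,208),(627,318),(655,430)]),.1055)[:,:2])
print("beaker tops",onplane(t,T([(107,104),(231,110)]),.119)[:,:2])
print("beaker tops s",onplane(s,S([(450,112),(534,70)]),.119)[:,:2])
print("case s",onplane(s,S([(320,152),(558,42),(692,152),(448,272)]),.026)[:,:2])
print("gauge dial,end",onplane(s,S([(317,280),(402,348)]),.0305)[:,:2])
print("cork bar ends, shank end",onplane(s,S([(240,390),(205,462),(355,450)]),.0305)[:,:2])
print("press head,end",onplane(s,S([(70,358),(195,383)]),.0305)[:,:2])
print("pepper",onplane(s,S([(220,170),(228,280)]),.0)[:,:2],onplane(s,S([(220,165)]),.105))
E
```

```text
case [[ 0.6214  0.1221]
 [ 0.64   -0.1175]
 [ 0.4755 -0.1282]
 [ 0.4484  0.1054]]
T cut [[ 0.5966 -0.0375]
 [ 0.6043 -0.1074]
 [ 0.4857 -0.0905]
 [ 0.4818 -0.0604]]
board [[ 0.5223 -0.1852]
 [ 0.5502 -0.31  ]
 [ 0.3114 -0.3668]
 [ 0.2825 -0.2435]]
tips [[ 0.4951 -0.2488]
 [ 0.4172 -0.269 ]
 [ 0.3429 -0.2874]]
beaker tops [[ 0.5091  0.0721]
 [ 0.519  -0.0084]]
beaker tops s [[ 0.51    0.076 ]
 [ 0.52   -0.0061]]
case s [[ 0.6168  0.1308]
 [ 0.6385 -0.1124]
 [ 0.4637 -0.1235]
 [ 0.4454  0.1166]]
gauge dial,end [[0.4843 0.2075]
 [0.3905 0.1896]]
cork bar ends, shank end [[0.4137 0.3095]
 [0.3658 0.3618]
 [0.3225 0.268 ]]
press head,end [[0.5048 0.3998]
 [0.4362 0.3338]]
pepper [[0.666  0.1968]
 [0.5479 0.251 ]] [[0.5596 0.2455 0.105 ]]
```

```bash
cat >> h.py <<'E'
RYAW=-1.33   # rack yaw
def rackq(sgn):
    a=R.from_euler('z',RYAW).as_matrix(); p=a@np.array([-.4226,0,.9063]); x=sgn*a[:,1]; z=-p; y=np.cross(z,x)
    return R.from_matrix(np.c_[x,y,z]).as_quat(), p
E
python3 - <<'E'
from h import *
np.set_printoptions(precision=2,suppress=True)
for p in [(.51,.074),(.5195,-.007)]:
  for z in (.085,.3):
    for yaw in (1.65,1.65-np.pi): print(p,z,yaw,manip.solve_ik([*p,z],quat(yaw)))
for tip in [(.495,-.249),(.417,-.269),(.343,-.287)]:
  for s in (1,-1):
    q,p=rackq(s)
    for d in (0,.12):
      b=np.array([*tip,.117])+p*(.003-.034+d)
      print(tip,s,d,manip.solve_ik(b,q))
for n,(x,y,w) in dict(g=(.439,.199,.19),c=(.364,.309,.79),p=(.479,.376,.766)).items():
  for k in (0,np.pi): print(n,k,manip.solve_ik([x,y,.02],quat(w+k)),manip.solve_ik([x,y,.25],quat(w+k)))
for y in (-.07,0,.07):
  for k in (0,np.pi): print(y,k,manip.solve_ik([.53,y,.03],quat(.085+k)))
manip.servo_line([.24,.604,.30]) 
p=[.5195,-.007,.26]
manip.move_pose(p,quat(1.65)); c,_=snap("wrist","w1.png"); print(c["eye"],manip.current_tool_pos(),manip.current_clock())
E
```

```text
(0.51, 0.074) 0.085 1.65 [-0.2   0.43 -0.    2.01  0.    0.71 -0.12]
(0.51, 0.074) 0.085 -1.4915926535897932 [-1.12  0.96  1.35  2.04 -1.08  1.14 -2.33]
(0.51, 0.074) 0.3 1.65 [-0.2   0.16  0.01  1.81 -0.    1.17 -0.12]
(0.51, 0.074) 0.3 -1.4915926535897932 [ 0.88  0.54 -1.45  1.78  0.55  1.33  2.53]
(0.5195, -0.007) 0.085 1.65 [-0.09  0.43  0.06  2.   -0.04  0.71  0.08]
(0.5195, -0.007) 0.085 -1.4915926535897932 [-0.96  0.97  1.35  2.03 -1.08  1.15 -2.17]
(0.5195, -0.007) 0.3 1.65 [-0.12  0.17  0.1   1.8  -0.02  1.17  0.06]
(0.5195, -0.007) 0.3 -1.4915926535897932 [-1.12  0.61  1.54  1.83 -0.62  1.35 -2.49]
(0.495, -0.249) 1 0 [ 0.4   0.44 -0.25  2.11  0.94  0.64 -1.94]
(0.495, -0.249) 1 0.12 [-0.16  0.21  0.26  2.11  0.53  0.76 -1.61]
(0.495, -0.249) -1 0 [ 0.19  0.43 -0.    2.12  0.81  0.56  1.3 ]
(0.495, -0.249) -1 0.12 [ 0.11  0.21 -0.03  2.1   0.61  0.79  1.47]
(0.417, -0.269) 1 0 [-0.    0.35  0.3   2.28  0.76  0.41 -1.74]
(0.417, -0.269) 1 0.12 [-0.2   0.07  0.36  2.26  0.59  0.72 -1.6 ]
(0.417, -0.269) -1 0 [0.2  0.33 0.08 2.28 0.88 0.46 1.29]
(0.417, -0.269) -1 0.12 [0.08 0
[... 580 characters left out ...]
 3.141592653589793 [-0.34  0.55 -0.51  2.11  0.47  0.59  1.18] [-0.22  0.17 -0.6   1.94  0.11  1.06  1.49]
p 0 [-0.74  0.66  0.05  1.8  -0.04  0.69 -1.48] [-0.74  0.37  0.03  1.65 -0.01  1.12 -1.5 ]
p 3.141592653589793 [-0.33  0.72 -0.51  1.78  0.48  0.77  1.25] [-0.27  0.43 -0.59  1.63  0.26  1.16  1.42]
-0.07 0 [-0.13  0.56  0.26  1.99 -0.24  0.62 -1.2 ]
-0.07 3.141592653589793 [ 0.23  0.55 -0.18  1.98  0.16  0.62  1.6 ]
0 0 [-0.23  0.55  0.22  2.   -0.2   0.61 -1.36]
0 3.141592653589793 [ 0.14  0.55 -0.24  1.99  0.22  0.63  1.42]
0.07 0 [-0.34  0.55  0.2   1.99 -0.18  0.62 -1.51]
0.07 3.141592653589793 [ 0.04  0.56 -0.28  1.97  0.25  0.64  1.26]
[0.51 0.07 0.42] [ 0.52 -0.01  0.26] 3.2333
```

View pics/w1.png

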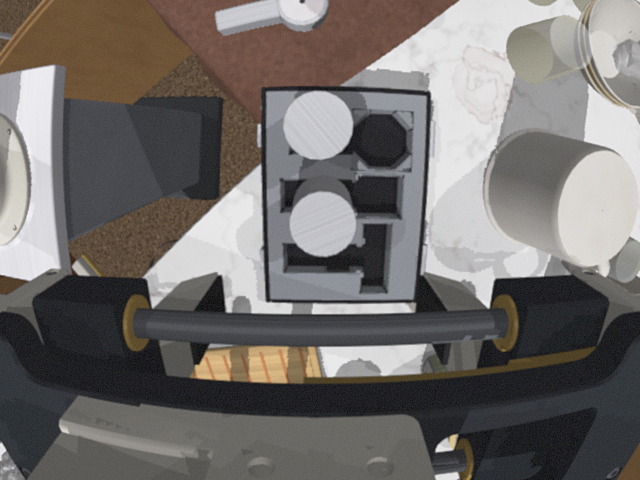

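The wrist view shows beaker tops centred at (318,125) and (323,223). The case rim corners are (262,88), (430,93), (413,300) and (267,300). The slot heads are at (383,138), (381,196) and (375,257), which is the T bar.

```bash
python3 - <<'E'
from h import *
np.set_printoptions(precision=4,suppress=True)
c=viewer.get_calibration("wrist")
print("beakers",onplane(c,[(318,125),(323,223)],.119,True))
print("case",onplane(c,[(262,88),(430,93),(413,300),(267,300)],.026,True))
print("heads",onplane(c,[(383,138),(381,196),(375,257)],.024,True))
E
```

```text
beakers [[ 0.5109  0.074   0.119 ]
 [ 0.5216 -0.0056  0.119 ]]
case [[ 0.4487  0.112   0.026 ]
 [ 0.626   0.1244  0.026 ]
 [ 0.6388 -0.1125  0.026 ]
 [ 0.4667 -0.1254  0.026 ]]
heads [[ 0.5798  0.0693  0.024 ]
 [ 0.5843  0.0068  0.024 ]
 [ 0.586  -0.0628  0.024 ]]
```

```bash
cat >> h.py <<'E'
BALL=np.array([[.4951,-.2488,.1055],[.4172,-.269,.1055],[.3429,-.2874,.1055]])
def st(m=""): print(m,"t%.1f"%manip.current_clock(),np.round(manip.current_tool_pos(),4),"F",np.round(manip.current_force(),1),"gap %.4f"%manip.current_finger_gap(),"gf %.1f"%manip.current_gripper_force())
def pick_beaker(x,y,yaw=1.65):
    manip.move_pose([x,y,.20],quat(yaw)); manip.servo_line([x,y,.085]); st("at")
    effector.close(30); st("closed"); manip.servo_line([x,y,.27],vel=.2); st("lift")
def place_beaker(i,sgn=-1):
    q,p=rackq(sgn); tip=BALL[i]+.013*p
    at=lambda d:tip+p*(d-.031)
    manip.move_pose(at(.15),q); st("pre")
    manip.servo_line(at(.03),vel=.12); st("on")
    manip.servo_line(at(.001),vel=.05); st("down")
def leave_beaker(i,sgn=-1):
    q,p=rackq(sgn); tip=BALL[i]+.013*p
    effector.open_jaws(); st("open"); manip.servo_line(tip+p*.10,vel=.15)
E
python3 - <<'E'
from h import *
np.set_printoptions(precision=1,suppress=True)
t=viewer.get_calibration("top");q,p=rackq(-1)
print("feet c1 px",(project(t,BALL-.107*p)-[310-.375,215-.375])*4)
pick_beaker(.521,-.006)
place_beaker(0)
snap("wrist","w2.png"); snap("top","t2.png")
E
```

```text
feet c1 px [[634.1 281.2]
 [662.6 387.4]
 [690.2 495.2]]
at t4.5 [ 0.5 -0.   0.1] F [ 0.7 -0.4  0.1] gap 0.0918 gf 0.0
closed t5.1 [ 0.5 -0.   0.1] F [0.4 1.  1.1] gap 0.0577 gf 30.0
lift t6.2 [ 0.5 -0.   0.3] F [ 0.5  0.4 -0.7] gap 0.0575 gf 30.0
pre t7.5 [ 0.5 -0.2  0.2] F [-0.8  1.  -1.4] gap 0.0575 gf 30.0
on t8.7 [ 0.5 -0.2  0.1] F [-0.1  0.1 -0.2] gap 0.0577 gf 30.0
down t9.4 [ 0.5 -0.3  0.1] F [ 0.5  0.4 -1.3] gap 0.0580 gf 30.0
```

```bash
python3 - <<'E'
from h import *
leave_beaker(0); manip.servo_line(manip.current_tool_pos()+[0,0,.08])
pick_beaker(.5105,.074)
place_beaker(1); leave_beaker(1); manip.servo_line(manip.current_tool_pos()+[0,0,.08])
manip.move_pose([.50,.03,.30],quat(1.64)); st()
c,w=snap("wrist","w3.png"); _,t=snap("top","t3.png")
print(repr(c["eye"]),repr(c["attitude"]))
a=cv2.resize(t[215:365,310:510],(400,300))[:,:,::-1]
cv2.imwrite("pics/m3.png",np.hstack([w[:300,150:550,::-1],a]))
E
```

```text
open t10.2 [ 0.4968 -0.2558  0.0901] F [-0.1  1.   0.2] gap 0.0917 gf 0.0
at t14.4 [0.5112 0.0741 0.0857] F [-0.4 -0.   0.2] gap 0.0917 gf 0.0
closed t15.0 [0.5108 0.074  0.0852] F [-0.4  0.9  1.2] gap 0.0578 gf 30.0
lift t16.1 [0.5095 0.0738 0.2686] F [ 0.5 -0.8 -1.4] gap 0.0574 gf 30.0
pre t17.5 [ 0.4043 -0.2145  0.225 ] F [-0.1  0.1 -1. ] gap 0.0575 gf 30.0
on t18.7 [ 0.4165 -0.2639  0.1169] F [-0.1 -0.1 -1.7] gap 0.0580 gf 30.0
down t19.4 [ 0.4185 -0.2761  0.0897] F [-0.9  0.6  0.8] gap 0.0579 gf 30.0
open t20.2 [ 0.4189 -0.276   0.0901] F [-0.4 -0.3  0.8] gap 0.0919 gf 0.0
 t23.4 [0.4996 0.0294 0.2994] F [ 0.1 -0.1  0.3] gap 0.0918 gf 0.0
array([0.49405423, 0.101638  , 0.45713445]) array([0.99006507, 0.03477734, 0.00445077, 0.1361686 ])
```

View pics/m3.png

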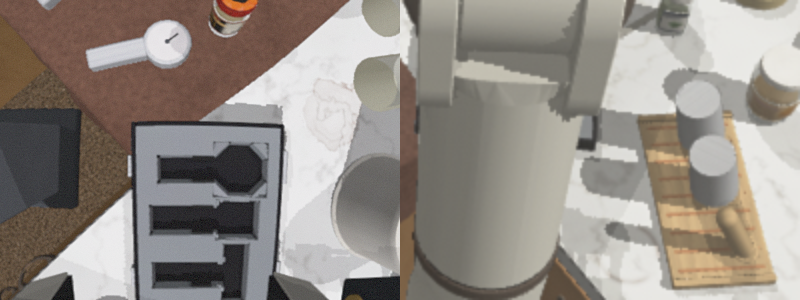

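Both beakers hang on their pegs. The case is now clear, so I'll enlarge it to read the slots.

```bash
python3 - <<'E'
import cv2
w=cv2.imread("pics/w3.png")
cv2.imwrite("pics/c3.png",cv2.resize(w[5:200,220:440],(660,585),interpolation=cv2.INTER_CUBIC))
cv2.imwrite("pics/c4.png",cv2.resize(w[110:305,270:450],(540,585),interpolation=cv2.INTER_CUBIC))
E
```

```text
(no output)
```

View pics/c4.png

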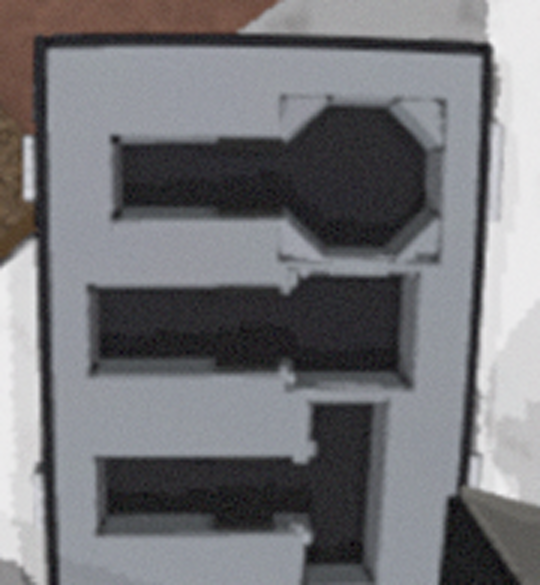

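```bash
python3 - <<'E'
from h import *
np.set_printoptions(precision=4,suppress=True)
c={'vfov':65.70646984690485,'cx':320.17504610592476,'cy':235.94196887691237,'eye':np.array([0.49405423,0.101638,0.45713445]),'attitude':np.array([0.99006507,0.03477734,0.00445077,0.1361686])}
W=lambda p:np.array(p,float)/3+[270-.33,110-.33]
for n,pts,a,b in [("g",[(114,179),(444,178)],-.0547,.0767),("p",[(91,330),(415,328)],-.0647,.0687),("c",[(97,496),(385,492)],-.0627,.0587)]:
    P=onplane(c,W(pts),.024,True)[:,:2]; d=P[1]-P[0]; L=np.linalg.norm(d); u=d/L
    print(n,"len %.4f want %.4f yaw %.3f"%(L,b-a,np.arctan2(u[1],u[0])),P.mean(0)-u*(a+b)/2)
for n,pts in [("handle width g",[(150,138),(150,217)]),("p",[(150,287),(150,373)]),("cork",[(150,458),(150,533)]),("case y",[(45,42),(40,200)])]:
    P=onplane(c,W(pts),.024,True)[:,:2];print(n,np.linalg.norm(P[1]-P[0]),P.mean(0),P[0]-P[1])
# gauge from c (m3 coordinates = w -150)
print("gauge",onplane(c,[(150+166,44),(150+88,58)],.0305,True))
E
```

```text
g len 0.1307 want 0.1314 yaw 0.087 [0.5362 0.0646]
p len 0.1312 want 0.1334 yaw 0.079 [0.5401 0.004 ]
c len 0.1216 want 0.1214 yaw 0.079 [ 0.5457 -0.0668]
handle width g 0.030968967021522423 [0.496  0.0613] [-0.0022  0.0309]
p 0.035253904800447225 [0.5003 0.0005] [-0.0025  0.0352]
cork 0.03374881420051509 [ 0.5052 -0.0702] [-0.0023  0.0337]
case y 0.06181224651150534 [0.4529 0.0807] [-0.0017  0.0618]
gauge [[0.4816 0.2069 0.0305]
 [0.3933 0.1871 0.0305]]
```

View pics/c3.png

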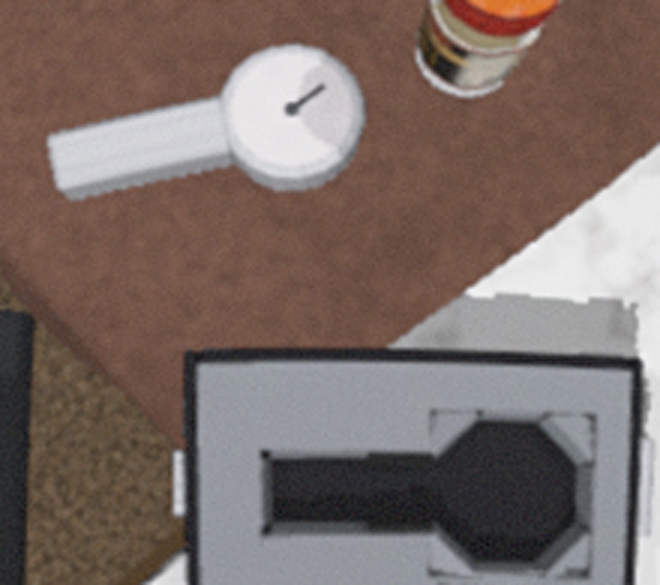

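Slots are consistent at yaw ≈ 0.08. In the crop, the gauge dial centre is at (291,111) and the centre of the handle-end top edge at (55,164). I'll pick it.

```bash
cat >> h.py <<'E'
SLOT=dict(g=(.5362,.0645),p=(.5405,.0038),c=(.5455,-.067)); SY=.08
def pick_tool(x,y,yaw,z=.0185):
    q=quat(yaw+np.pi)
    manip.move_pose([x,y,.14],q); manip.servo_line([x,y,z],vel=.12); st("at")
    effector.close(45); st("closed"); manip.servo_line([x,y,.15],vel=.15); st("lift")
def insert(n,dx=0,dy=0):
    x,y=SLOT[n]; u=np.array([np.cos(SY),np.sin(SY)]); x,y=np.array([x,y])+dx*u+dy*np.array([-u[1],u[0]])
    q=quat(SY+np.pi)
    manip.move_pose([x,y,.15],q); manip.servo_line([x,y,.048],vel=.1); st("above")
    f0=manip.current_force()
    for z in np.arange(.044,.0238,-.002):
        manip.servo_line([x,y,z],vel=.03); f=manip.current_force()-f0
        print("%.3f act %.4f"%(z,manip.current_tool_pos()[2]),np.round(f,1))
        if f[2]>35 or np.linalg.norm(f[:2])>25: print("STOP"); break
E
python3 - <<'E'
from h import *
c={'vfov':65.70646984690485,'cx':320.17504610592476,'cy':235.94196887691237,'eye':np.array([0.49405423,0.101638,0.45713445]),'attitude':np.array([0.99006507,0.03477734,0.00445077,0.1361686])}
P=onplane(c,np.array([(291,111),(55,164)])/3+[219.67,4.67],.0305,True)[:,:2]
d=P[0]-P[1]; L=np.linalg.norm(d); u=d/L; yaw=np.arctan2(u[1],u[0]); g=P.mean(0)+u*.003
print(L,"want .094",yaw,g)
pick_tool(*g,yaw)
insert("g")
E
```

```text
0.09202834054021389 want .094 0.26692078912282197 [0.44071201 0.19839956]
at t25.8 [0.4413 0.1987 0.0191] F [-1.1 -0.1  1.4] gap 0.0919 gf 0.0
closed t26.9 [0.4407 0.1985 0.0185] F [ 0.6 -0.4 -0.4] gap 0.0235 gf 45.0
lift t27.9 [0.44   0.198  0.1492] F [-0.3  0.2 -1.6] gap 0.0233 gf 45.0
above t29.8 [0.5368 0.0646 0.0486] F [ 0.3  0.1 -2. ] gap 0.0234 gf 45.0
0.044 act 0.0441 [-0.9 -0.8  1.2]
0.042 act 0.0419 [-1.3  0.9  1.4]
0.040 act 0.0398 [-0.2  0.3  1.2]
0.038 act 0.0378 [-0.4 -0.5  1.1]
0.036 act 0.0359 [-0.1  0.8  1.1]
0.034 act 0.0343 [ 1.  -1.1  4.8]
0.032 act 0.0327 [-0.9 -1.1  8.3]
0.030 act 0.0309 [ 0.  -2.   7.2]
0.028 act 0.0287 [-0.7 -1.1  7.3]
0.026 act 0.0266 [ 1.8 -0.8  7. ]
0.024 act 0.0260 [-2.4 -2.5 21.6]
```

```bash
python3 - <<'E'
from h import *
effector.open_jaws(); p=manip.current_tool_pos(); manip.servo_line([p[0],p[1],.15],vel=.2)
manip.move_pose([.47,.38,.28],quat(.78+np.pi)); 
manip.sleep(.3); c,w=snap("wrist","w5.png"); print(repr(c["eye"]),repr(c["attitude"])); st()
np.savez("w5.npz",eye=c["eye"],att=c["attitude"])
E
```

```text
array([0.41823356, 0.32786517, 0.43754975]) array([0.38208406, 0.91405084, 0.12549681, 0.052663  ])
 t36.2 [0.4704 0.3793 0.2798] F [0.  0.4 0.4] gap 0.0923 gf 0.0
```

View pics/w5.png

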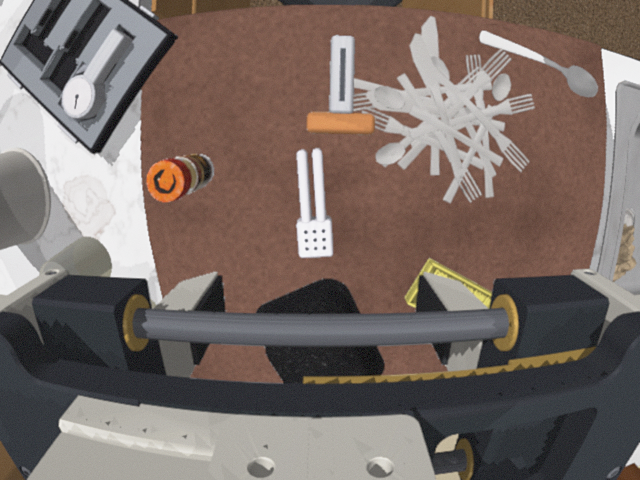

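The gauge sits in its slot. The press runs from handle end (310,151) to head end (316,256). The corkscrew runs from shank end (342,37) to bar centre (340,121).

```bash
cat >> h.py <<'E'
def toolpose(c,end,head,xe,xh):
    P=onplane(c,[end,head],.0305,True)[:,:2]; d=P[1]-P[0]; L=np.linalg.norm(d); u=d/L
    g=P.mean(0)-u*(xe+xh)/2; yaw=np.arctan2(u[1],u[0]); print("L %.4f want %.4f"%(L,xh-xe),yaw,g); return g,yaw
E
python3 - <<'E'
from h import *
c=viewer.get_calibration("wrist")
toolpose(c,(342,37),(340,121),-.058,.042)
g,yaw=toolpose(c,(310,151),(316,256),-.060,.064)
pick_tool(*g,yaw)
insert("p")
effector.open_jaws(); p=manip.current_tool_pos(); manip.servo_line([p[0],p[1],.15],vel=.2)
manip.move_pose([.44,.35,.28],quat(.78+np.pi)); manip.sleep(.3); snap("wrist","w6.png"); st()
E
```

```text
L 0.0947 want 0.1000 0.7560404034435425 [0.36398854 0.30586096]
L 0.1202 want 0.1240 0.8312819646128073 [0.47804242 0.37584743]
at t37.9 [0.4786 0.3765 0.0194] F [-0.1  0.4  0.1] gap 0.0920 gf 0.0
closed t39.0 [0.4781 0.3758 0.0184] F [ 0.2 -0.4 -0.5] gap 0.0271 gf 45.0
lift t40.0 [0.4774 0.3752 0.1489] F [-0.3 -0.7 -1.1] gap 0.0273 gf 45.0
above t42.6 [0.5412 0.0039 0.0486] F [ 0.8  0.1 -0.2] gap 0.0275 gf 45.0
0.044 act 0.0441 [-0.9  0.1 -0.7]
0.042 act 0.0419 [-1.4 -0.  -0.5]
0.040 act 0.0398 [-1.2  0.5 -1.1]
0.038 act 0.0378 [-0.3 -0.5 -1.6]
0.036 act 0.0360 [-0.4 -1.  -0.9]
0.034 act 0.0343 [-0.5 -1.7  1.9]
0.032 act 0.0326 [ 0.1 -1.3  5.2]
0.030 act 0.0310 [-1.9 -0.7  7.5]
0.028 act 0.0287 [-1.  -1.5  5.9]
0.026 act 0.0269 [-2.9 -0.9  8.8]
0.024 act 0.0265 [-7.9 -1.  25. ]
 t49.1 [0.4403 0.3495 0.2798] F [ 0.   0.9 -0.1] gap 0.0915 gf 0.0
```

View pics/w6.png

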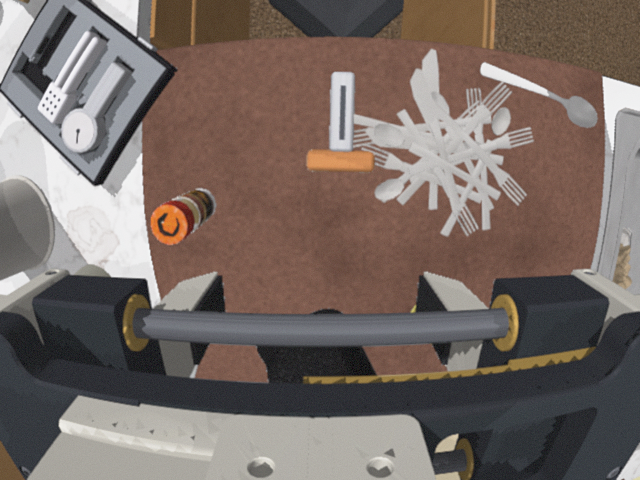

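The press is in its slot. The corkscrew's shank end is at (343,73) and its bar centre at (339,160). The fork handle beside it is flat, well below the finger height.

```bash
python3 - <<'E'
from h import *
c=viewer.get_calibration("wrist")
g,yaw=toolpose(c,(343,73),(339.5,160),-.058,.042)
pick_tool(*g,yaw)
insert("c")
effector.open_jaws(); p=manip.current_tool_pos(); manip.servo_line([p[0],p[1],.15],vel=.2)
manip.move_pose([.50,.03,.30],quat(1.64)); manip.sleep(.3); _,w=snap("wrist","w7.png"); _,t=snap("top","t7.png"); st()
cv2.imwrite("pics/m7.png",np.hstack([cv2.resize(w[110:310,270:470],(400,400))[:,:,::-1],cv2.resize(t[250:400,400:550],(400,400))[:,:,::-1]]))
E
```

```text
L 0.0962 want 0.1000 0.7433064428970114 [0.36372309 0.30576876]
at t50.9 [0.3642 0.3062 0.0191] F [0.5 0.3 0.3] gap 0.0916 gf 0.0
closed t52.0 [0.3637 0.3058 0.0185] F [ 0.2  0.4 -0.7] gap 0.0256 gf 45.0
lift t53.0 [0.3632 0.3051 0.1492] F [ 0.4 -0.2 -1.5] gap 0.0253 gf 45.0
above t55.7 [ 0.5462 -0.067   0.0486] F [ 0.2  0.  -2.5] gap 0.0259 gf 45.0
0.044 act 0.0441 [-0.3  0.6  1.1]
0.042 act 0.0419 [-1.3 -0.5  0.7]
0.040 act 0.0398 [-0.4  0.3  1. ]
0.038 act 0.0378 [-0.1 -0.5  1.7]
0.036 act 0.0360 [ 0.3 -1.3  0.7]
0.034 act 0.0343 [-0.5 -0.8  4.7]
0.032 act 0.0326 [ 1.2 -1.5  7.6]
0.030 act 0.0304 [ 1.7 -0.9  5.7]
0.028 act 0.0282 [ 3.3 -0.9  5. ]
0.026 act 0.0262 [ 3.9 -1.7  4.7]
0.024 act 0.0260 [-1.  -2.  22.4]
 t62.2 [0.5    0.0299 0.2999] F [-0.4  0.   0.3] gap 0.0916 gf 0.0
```

View pics/m7.png

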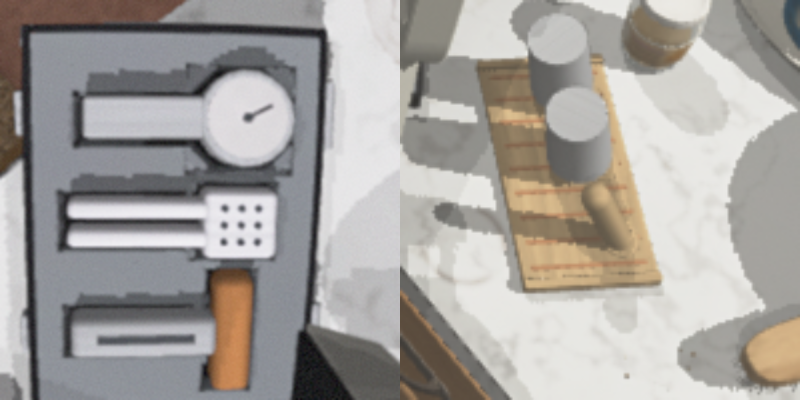

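All three tools sit in their cutouts. The press stopped 0.5 mm high, so I'll confirm the heights with a light push from the shut fingers.

```bash
python3 - <<'E'
from h import *
effector.close(20)
u=np.array([np.cos(SY),np.sin(SY)])
for n in "pgc":
  for o in (0,.04,-.04):
    x,y=np.array(SLOT[n])+o*u
    if o==0: manip.move_pose([x,y,.12],quat(SY+np.pi))
    manip.servo_line([x,y,.052],vel=.15); f0=manip.current_force()[2]
    for z in np.arange(.046,.033,-.0015):
        manip.servo_line([x,y,z],vel=.04)
        f=manip.current_force()[2]-f0
        if f>12: break
    print(n,o,"z %.4f F %.1f"%(manip.current_tool_pos()[2],f)); manip.servo_line([x,y,.052],vel=.15)
  manip.servo_line([x,y,.12],vel=.2)
manip.servo_line([x,y,.25],vel=.2); st()
E
```

```text
p 0 z 0.0384 F 12.6
p 0.04 z 0.0383 F 12.8
p -0.04 z 0.0380 F 12.5
g 0 z 0.0383 F 13.6
g 0.04 z 0.0383 F 12.6
g -0.04 z 0.0382 F 14.7
c 0 z 0.0383 F 13.4
c 0.04 z 0.0382 F 23.0
c -0.04 z 0.0382 F 14.1
 t92.1 [ 0.5045 -0.0702  0.2483] F [ 0.4  0.4 -1. ] gap 0.0005 gf 0.0
```

All three tools are level at home height, so I'm handing in.

```bash
python3 -c "
from bench import manip
print(manip.hand_in())"
```

```text
the job is handed in; nothing more can be done
None
```

The job is handed in at about 92 s: both beakers present hang on their own pegs, and the thermometer, garlic press and corkscrew are each pressed level and home in their own cutouts. The hand-in gave no verdict.

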